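Seat the sensor head on its three-ball base

TASK

Take the sensor head off its sloping parking rest and lower it gently onto the kinematic base, so that its three ball feet settle home: the foot under the red dot in the red-ringed cone, the other lens-side foot in the V-groove, the single rear foot on the flat pad. Let go and leave it seated, and do not disturb the bottles and the jar.

Things in the scene. Friction and masses are not known exactly. Their poses are not given: they have to be found in the camera images.
- head_grip (a point): centre of the grey housing of the loose sensor head, its grasp place: 35 mm above the plate's underside, 27 mm above the plate's top and below the housing's top. Grip the two flat sides, 32 mm apart along y. Axes turn with the head: z out of the plate through the housing, -x toward the black lens barrel (24 mm diameter, sticks out 14 mm, axis 3 mm above this point).
- cone_ball (a point): centre of the head's ball foot under the red dot, at (-40, +34, -47) mm from head_grip in the head's axes; belongs in the cone
- groove_ball (a point): centre of the other ball foot on the lens side, at (-40, -34, -47) mm from head_grip in the head's axes; belongs in the groove
- flat_ball (a point): centre of the single ball foot on the connector side, at (+36, 0, -47) mm from head_grip in the head's axes; belongs on the flat pad
- base_seat (a point): Kinematic base: dark steel plate 150 (x) x 118 (y) x 14 mm fixed level on the worktop, with three seats. This point is over its centre, 37 mm above the worktop, where the centre of the head's plate underside lies when seated (head_grip is then 35 mm above it). Its axes are those of the seated head: z up, lens toward -x.
- cone_seat (a point): centre that the cone ball has when seated in the brass 90-degree conical seat with the red ring (mouth 24 mm wide, rim 26 mm above the worktop); at (-40, +34, -12) mm from base_seat in the base's axes; 25 mm above the worktop. The cone draws a ball in from up to about 8 mm off.
- groove_seat (a point): centre that the groove ball has when seated in the steel V-groove (90 degrees, 24 mm wide at the mouth, rim 26 mm above the worktop, 34 mm long along the base's y); at (-40, -34, -12) mm from base_seat
- flat_seat (a point): centre that the flat ball has when seated on the round steel pad (34 mm diameter, its top 17 mm above the worktop); at (+36, 0, -12) mm from base_seat
- head: the sensor head, 0.25 to 0.5 kg: housing 56 (x) x 32 (y) x 54 mm (z) on the middle of an aluminium plate 108 x 100 x 8 mm with three polished 16 mm ball feet below it; red dot on the plate over the cone ball. Origin: centre of the plate's underside; axes as head_grip. Starts on the sloping rest, its z leaning 30 degrees from vertical; lift it off along its own z, then level it.
- park_rest: white sloping parking rest fixed on the worktop, 124 x 116 mm foot; its board rises at 30 degrees toward its +x (away from its front) to 75 mm, with a lip along the low front edge that stops the two lens-side balls. Origin at the centre of its underside.
- blue_bottle_mid (a point): centre of a loose small blue bottle with white cap, 26 mm diameter, 70 mm tall, upright; to be left alone
- jar_mid (a point): centre of a loose white jar with black lid, 44 mm diameter, 35 mm tall, upright; to be left alone
- amber_bottle_mid (a point): centre of a loose small amber bottle with white cap, 27 mm diameter, 70 mm tall, upright; to be left alone
Things that resemble listed ones, but are neither listed nor needed, are in the scene too. There is more than one size of the part that bears base_seat; the job needs the larger.

How it is judged:
By the outcome, as a careful person would: the job done as asked, in the order asked, and still so for the second after the job is handed in, with the robot touching nothing.
It also fails if it takes over 45 s, if anything falls off the work surface, if the arm or the gripper's body presses on something with over 40 N, if the wrist force passes 120 N, or if a joint passes its speed limit or range.

ROBOT

A 6-joint arm with a two-finger parallel gripper is mounted at the origin on a cart in front of the work surface, level with it; the furniture and walls round the work are solid. World frame = base frame: x ahead of the robot, y to its left, z up, the work surface at z = 0. Lengths are in m, angles in rad, forces in N, time in s.
With the tool pointing down it reaches from about 0.275 to 0.825 m from the base axis. Payload 5.2 kg.
Tool frame: the origin (TCP) lies at the centre of the arm's flange, where the gripper is bolted on; the fingertips stand 186 mm ahead of it and the grasp point (between the pads) lies 167 mm ahead of it (grasp_offset is the distance from the TCP to the grasp point, in m); z points along the fingers, y is the direction in which the jaws open and shut (so a half turn about z gives the same grasp; the last joint's range is limited). The gripper opens to 93 mm and grips with 3 to 60 N. Pads are 15 mm wide; open, the fingers measure 128 mm over their backs; the gripper's body (75 mm by 188 mm) begins 65 mm behind the grasp point.
Start: joints at [-1.384, 0.259, 1.535, -0, 1.348, -0.203], TCP at [0.209, -0.509, 0.405] pointing down, gripper open.
Joint ranges: [-3.14, 3.14], [-0.91, 2.08], [0.19, 2.58], [-1.22, 4.36], [0.22, 2.71], [-3.12, 3.12]. Speed limits (rad/s): [2.57, 2.57, 3.14, 3.14, 3.14, 3.14].

INTERFACE

Orientations are given as a 3x3 rotation matrix whose columns are the frame's x, y, z axes.
In Python, from station import get_state, snapshot, job_done, silhouettes, grasp_offset gives the robot as it stands.
- The arm moves only by the tool drive_tool, never from a script. Its argument "motion" is a list of rows, each an object of numbers: "tx", "ty", "tz": the shift along the tool's x, y, z in mm; "wx", "wy", "wz": the turn, a rotation vector about the tool's x, y, z in rad; "hand": the closure, from -1 (fully open) to 1 (shut). In form: [{"tx": .., "ty": .., "tz": .., "wx": .., "wy": .., "wz": .., "hand": ..}, ...]. A call has 1 to 12 rows; each row is the pose to reach, as a shift and turn from the pose commanded when the call began, along the tool's axes at that moment; what a row does not reach only later rows make up. A row lasts 1/12 s, in which the tool goes at most 41.7 mm and 7.16 degrees, less where a joint would pass 70% of its speed; a pose out of reach is approached as far as the arm can. A call with a gripper value outside its range is refused whole. The fingers move at their own pace and stop on an object; the grip force is fixed at half the most. Time passes only in rows, so rows that repeat a pose let the fingers close. It gives the time, the measured TCP pose, the force and the opening at its end, in the units of the state.
- get_state(): the state, without advancing time (a new reading comes with each control period).
- snapshot(name): name is "scene" or "side" or "wrist"; returns a dict with "image" (400x640x3 uint8, red, green, blue), "range_z" (400x640 float32, m along the optical axis (not along the pixel's ray), 0 where there is no reading), "K" (3x3 intrinsics, pixels), "dist_coeffs" ([k1, k2, p1, p2, k3] as OpenCV has them; the pictures are not rectified), "R" (3x3) and "t" (3): a world point X has camera coordinates R X + t. Camera axes: x right, y down, z forward; pixel columns grow to the right and rows downward; lengths in m; the calibration is good to about 2 mm. A picture is of the moment at which its call begins.
- job_done(): hands the job in, once; it reports no verdict.
Trained networks look in the newest picture that a camera, given by its name, has taken for a name from the list of things; names that differ only in an ending like _2 or _b are one class to them, and where a whole thing is asked for, a point or a joint stands for the part that bears it (a point fixed in the world has none). Each returns a list of dicts, best first, with "confidence" (0 to 1); they miss things now and then, are a little off and sometimes report something else, mostly with a low value. They report only what shows in the picture. A call takes as long as a camera call. They do not tell look-alikes from the thing itself.
- silhouettes(camera, name): "mask" (400x640 bool, what is visible of it) and "point" ([row, column] in pixels, amid what is visible of it).
The state is a dict: "clock": time; "joint_pos": joint angles; "qvel": joint speeds; "effort": joint torques, N m; "position": TCP position; "tool_rot": TCP orientation; "wrist_force": force on the tool from outside, world axes, zero at the start; "moment": the same for the moment, N m; "finger_gap": finger opening in m.
Only numpy, scipy, OpenCV 4.12 (cv2) and the standard library are available. Lean on these libraries where they do the work, as an engineer would, in place of code of your own. Each camera call takes 0.05 s, during which the arm holds its last target.

## Working session

There is one attempt and no reset: what is moved stays moved. The work goes in short steps, Python scripts to look and compute and a tool call to move; the robot and the scene stay as the last step left them, time stands still between calls to the robot, and variables do not carry over. Pictures are saved under pics/ and viewed, and the job is handed in when it is done.

Besides the shell and the picture viewer there is one more tool, called after "Request:" as name(argument=value, ...) on one line, values as JSON. drive_tool: Moves the arm, as the interface text tells. Its arguments: {"type":"object","properties":{"motion":{"type":"array","items":{"type":"object","properties":{"tx":{"type":"number"},"ty":{"type":"number"},"tz":{"type":"number"},"wx":{"type":"number"},"wy":{"type":"number"},"wz":{"type":"number"},"hand":{"type":"number"}}}}},"required":["motion"]}

```bash
ls; mkdir -p pics; python3 - <<'E'
from station import *
import cv2,numpy as np
s=get_state(); print({k:np.round(v,4).tolist() for k,v in s.items()}); print(grasp_offset)
ims=[]
for c in ["scene","side","wrist"]:
    d=snapshot(c); np.savez(f"{c}.npz",**d); cv2.imwrite(f"pics/{c}0.png",d["image"][:,:,::-1])
    print(c,d["K"].tolist(),d["dist_coeffs"],d["t"],d["R"].tolist())
E
```

```text
pics
{'clock': 0.0, 'joint_pos': [-1.3838, 0.2593, 1.5361, -0.0, 1.348, -0.2028], 'qvel': [0.0005, -0.0012, -0.0004, -0.0002, 0.0001, -0.0001], 'effort': [-0.0019, -43.7314, -28.4003, 0.072, 0.0413, -0.0002], 'position': [0.209, -0.5085, 0.4039], 'tool_rot': [[0.925, 0.38, -0.0003], [0.38, -0.925, 0.0017], [0.0004, -0.0017, -1.0]], 'wrist_force': [0.5426, 0.3221, 0.2962], 'moment': [-0.0114, 0.0236, 0.0168], 'finger_gap': 0.0934}
0.1673
scene [[455.5575797707716, 0.0, 324.8318347727279], [0.0, 455.5575797707716, 194.68175556158147], [0.0, 0.0, 1.0]] [0.03206058 0.         0.         0.         0.        ] [0.43623501 0.25243567 1.10376939] [[-0.705843430867401, -0.7083663283807585, 0.0014818629153915124], [-0.521283919905847, 0.5180086118716223, -0.6781815043735928], [0.4796333244770755, -0.47946243110717046, -0.7348929522099598]]
side [[361.45042234436596, 0.0, 315.7938256459201], [0.0, 361.45042234436596, 200.334671374382], [0.0, 0.0, 1.0]] [-0.01442614  0.          0.          0.          0.        ] [-0.50002896  0.12664059  0.88301573] [[0.9995961998890562, -0.02741482219215089, -0.007474268628461843], [-0.021965010861872483, -0.5786016835337545, -0.8153144363432691], [0.0180270758914329, 0.8151493846750284, -0.5789702109769785]]
wrist [[292.74625222512464, 0.0, 319.44788107222917], [0.0, 292.74625222512464, 201.67543474255964], [0.0, 0.0, 1.0]] [-0.02004873  0.          0.          0.          0.        ] [-0.54817157 -0.03503585  0.39236643] [[0.3810792438991958, -0.9245401672244437, -0.0020221418883097477], [-0.8841345302933529, -0.36506255094196666, 0.2916084125033059], [-0.2703418987359738, -0.10933806788279725, -0.9565356473751969]]
```

View pics/scene0.png

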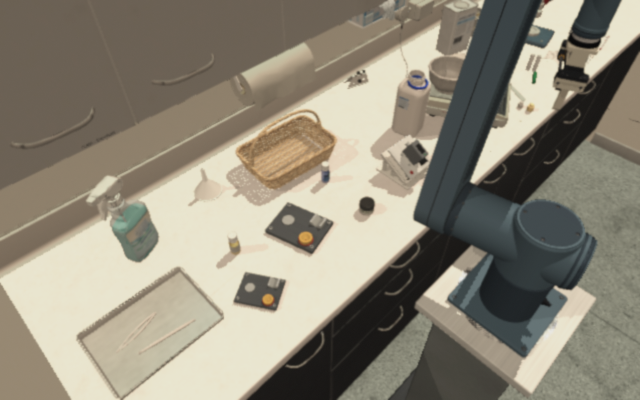

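View pics/side0.png

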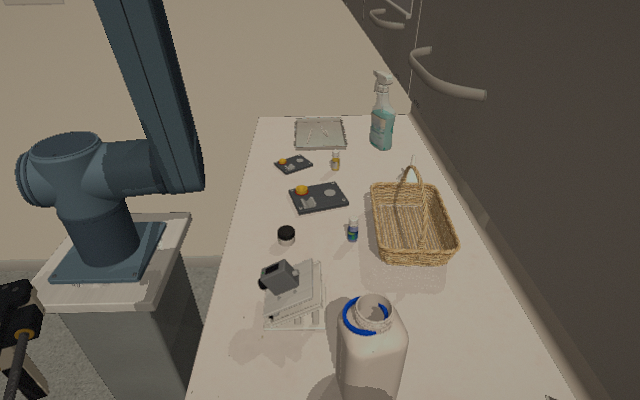

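View pics/wrist0.png

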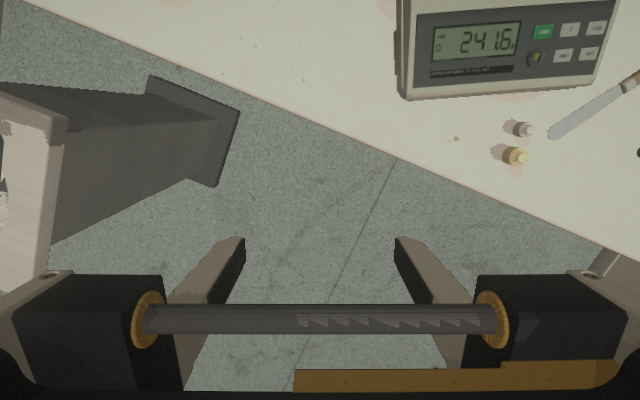

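The scene view shows two base plates. The larger is at scene (300,228) and side (319,197), the smaller at scene (260,290) and side (293,163). The head is on its rest at scene (405,160) and side (285,285). I'll measure the candidates next.

```bash
cat > h.py <<'E'
import numpy as np, cv2
from station import *
def cloud(d):
    K=d["K"];z=d["range_z"];h,w=z.shape
    uv=np.stack(np.meshgrid(np.arange(w),np.arange(h)),-1).reshape(-1,1,2).astype(np.float64)
    n=cv2.undistortPoints(uv,K,d["dist_coeffs"]).reshape(h,w,2)
    P=np.dstack([n*z[...,None],z])
    X=(P-d["t"])@d["R"]
    X[z<=0]=np.nan
    return X
def rayz(d,uv,zw):
    n=cv2.undistortPoints(np.array(uv,float).reshape(-1,1,2),d["K"],d["dist_coeffs"]).reshape(-1,2)
    D=np.c_[n,np.ones(len(n))]@d["R"]; C=-d["R"].T@d["t"]
    s=(zw-C[2])/D[:,2]; return C+D*s[:,None]
def proj(d,X):
    r,_=cv2.Rodrigues(d["R"]); return cv2.projectPoints(np.array(X,float).reshape(-1,1,3),r,d["t"],d["K"],d["dist_coeffs"])[0].reshape(-1,2)
E
python3 - <<'E'
from h import *
for c in ["scene","side"]:
    d=snapshot(c); X=cloud(d)
    for n in ["base_seat","head","park_rest","blue_bottle_mid","jar_mid","amber_bottle_mid","cone_seat","flat_seat","groove_seat"]:
        try: r=silhouettes(c,n)
        except Exception as e: print(n,e); continue
        for k in r[:3]:
            p=X[k["mask"]]; p=p[~np.isnan(p[:,0])]
            if len(p)==0: continue
            print(c,n,round(k["confidence"],2),np.round(k["point"]),k["mask"].sum(),"med",np.round(np.median(p,0),3),"lo",np.round(np.percentile(p,2,0),3),"hi",np.round(np.percentile(p,98,0),3))
    im=d["image"][:,:,::-1]
    def crop(u,v,w,h,s,name): cv2.imwrite(f"pics/{name}.png",cv2.resize(im[v:v+h,u:u+w],None,fx=s,fy=s,interpolation=cv2.INTER_CUBIC))
    if c=="scene": crop(220,120,220,200,3.5 if 0 else 3,"c_scene1")
    else: crop(240,140,140,190,3,"c_side1")
E
```

```text
scene base_seat 0.75 [227. 298.] 1996 med [0.506 0.212 0.015] lo [0.433 0.146 0.006] hi [0.583 0.273 0.028]
scene head 0.84 [156. 407.] 1164 med [ 0.429 -0.164  0.082] lo [ 0.391 -0.276  0.011] hi [ 0.49  -0.128  0.124]
scene park_rest 0.73 [171. 394.] 645 med [ 0.451 -0.129  0.022] lo [ 0.396 -0.205  0.003] hi [ 0.506 -0.117  0.069]
scene blue_bottle_mid 0.57 [172. 323.] 172 med [0.586 0.032 0.043] lo [0.578 0.017 0.004] hi [0.601 0.04  0.072]
scene jar_mid 0.55 [206. 365.] 247 med [0.422 0.035 0.034] lo [0.406 0.009 0.005] hi [0.445 0.048 0.039]
scene amber_bottle_mid 0.23 [224. 300.] 1953 med [0.504 0.212 0.015] lo [0.434 0.144 0.005] hi [0.579 0.274 0.028]
scene cone_seat 0.61 [292. 257.] 1388 med [0.43  0.41  0.011] lo [0.376 0.358 0.004] hi [0.486 0.461 0.02 ]
scene cone_seat 0.25 [205. 364.] 251 med [0.422 0.035 0.034] lo [0.406 0.009 0.004] hi [0.445 0.048 0.039]
scene flat_seat 0.77 [294. 260.] 1359 med [0.431 0.41  0.011] lo [0.377 0.359 0.006] hi [0.487 0.461 0.02 ]
scene flat_seat 0.69 [155. 408.] 1071 med [ 0.428 -0.163  0.083] lo [ 0.391 -0.221  0.04 ] hi [ 0.486 -0.128
[... 1610 characters left out ...]
7 0.036] lo [0.56  0.36  0.001] hi [0.587 0.41  0.07 ]
side cone_seat 0.76 [197. 317.] 1425 med [0.509 0.194 0.014] lo [ 0.434  0.135 -0.   ] hi [0.589 0.269 0.026]
side cone_seat 0.68 [161. 293.] 465 med [0.433 0.399 0.01 ] lo [0.378 0.35  0.002] hi [0.491 0.454 0.019]
side flat_seat 0.85 [162. 293.] 454 med [0.432 0.399 0.01 ] lo [0.378 0.35  0.002] hi [0.488 0.454 0.019]
side flat_seat 0.63 [199. 314.] 1293 med [0.51  0.195 0.014] lo [0.436 0.137 0.005] hi [0.585 0.264 0.026]
side groove_seat 0.61 [161. 290.] 478 med [0.434 0.398 0.01 ] lo [0.378 0.351 0.   ] hi [0.489 0.454 0.019]
side groove_seat 0.58 [198. 318.] 1381 med [0.508 0.193 0.014] lo [0.434 0.135 0.003] hi [0.587 0.265 0.026]
```

View pics/c_scene1.png

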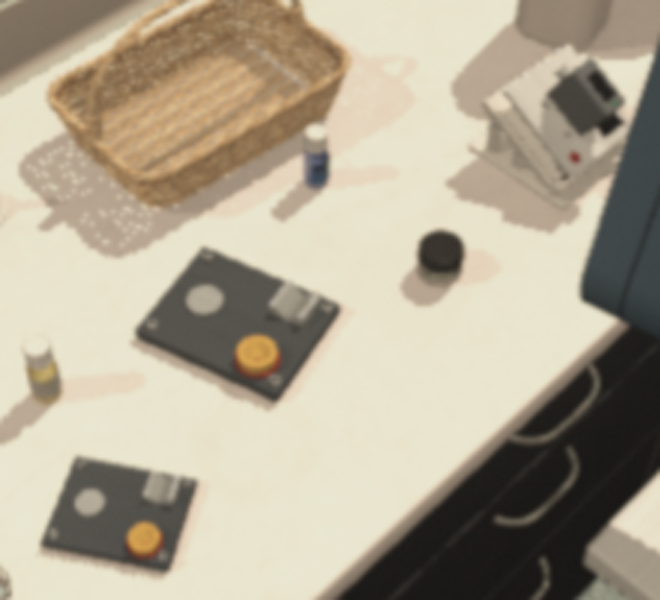

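View pics/c_side1.png

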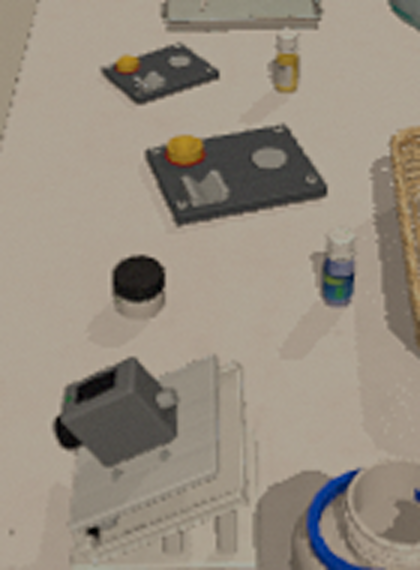

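The enlarged crops confirm that the plate at scene (300,228) is the larger one. It measures about 150 x 118 mm by depth, and the other at (260,290) is about 110 mm. It has the red-ringed cone at scene (305,238), the V-groove at (318,220) and the flat pad at (288,219). Next I'll fit the poses.

```bash
cat > fit.py <<'E'
from h import *
from scipy.optimize import least_squares
from scipy.spatial.transform import Rotation as Ro
def sdbox(p,c,hs):
    q=np.abs(p-c)-hs
    return np.linalg.norm(np.maximum(q,0),axis=-1)+np.minimum(q.max(-1),0)
def sdhead(p): # origin underside centre
    a=sdbox(p,[0,0,.004],[.054,.05,.004]); b=sdbox(p,[0,0,.035],[.028,.016,.027])
    # lens cylinder radius 12 along x from -28 to -42, z=38
    r=np.hypot(p[:,1],p[:,2]-.038)-.012; ax=np.abs(p[:,0]+.035)-.007
    c=np.linalg.norm(np.maximum(np.c_[r,ax],0),axis=-1)+np.minimum(np.maximum(r,ax),0)
    return np.minimum(np.minimum(a,b),c)
def sdbase(p):
    return sdbox(p,[0,0,.007-.037],[.075,.059,.007])
E
cat > run1.py <<'E'
from fit import *
D={c:snapshot(c) for c in ["scene","side"]}
for tag in [("scene",),("side",),("scene","side")]:
    P=[]
    for c in tag:
        D[c]=snapshot(c); X=cloud(D[c])
        k=silhouettes(c,"head")[0]; m=cv2.erode(k["mask"].astype(np.uint8),np.ones((2,2)))>0
        p=X[m]; p=p[~np.isnan(p[:,0])]; p=p[(p[:,2]>.03)&(np.abs(p[:,1]+.18)<.09)]; P.append(p)
    P=np.vstack(P)
    def R(v): return Ro.from_euler('ZYX',[v[3],v[4],v[5]]).as_matrix()
    f=lambda v: sdhead((P-v[:3])@R(v))
    best=None
    for z0 in [.05,.06]:
        r=least_squares(f,[.45,-.18,z0,0,-.52,0],loss='soft_l1',f_scale=.002)
        if best is None or r.cost<best.cost: best=r
    v=best.x; print(tag,len(P),"head o",np.round(v[:3],4),"ypr deg",np.round(np.degrees(v[3:]),2),"med|r|",np.median(abs(f(v))),"grip",np.round(v[:3]+R(v)@[0,0,.035],4))
for tag in [("scene",),("side",),("scene","side")]:
    P=[]
    for c in tag:
        X=cloud(D[c]); p=X.reshape(-1,3); p=p[~np.isnan(p[:,0])]
        p=p[(np.hypot(p[:,0]-.508,p[:,1]-.205)<.11)]; P.append(p)
    P=np.vstack(P); print("table z",np.median(P[P[:,2]<.006][:,2]), "top z",np.median(P[(P[:,2]>.009)&(P[:,2]<.02)][:,2]))
    Q=P[(P[:,2]>.009)&(P[:,2]<.019)]
    (cx,cy),(w,h),a=cv2.minAreaRect((Q[:,:2]*1000).astype(np.float32)); print(tag,"minrect",cx,cy,w,h,a)
    Q=P[(P[:,2]>.005)&(P[:,2]<.019)]
    f=lambda v: sdbase(np.c_[(Q[:,:2]-v[:2])@np.array([[np.cos(v[2]),-np.sin(v[2])],[np.sin(v[2]),np.cos(v[2])]]),Q[:,2]-.037])
    r=least_squares(f,[.508,.205,.1],loss='soft_l1',f_scale=.002); print(r.x,np.degrees(r.x[2]))
    S=P[(P[:,2]>.0225)&(P[:,2]<.035)]; print("seats pts",len(S),S.mean(0))
E
python3 run1.py
```

```text
('scene',) 944 head o [ 0.4466 -0.1793  0.0614] ypr deg [ -0.42 -29.91  -0.47] med|r| 0.0013474204045155489 grip [ 0.4292 -0.1789  0.0917]
('side',) 2207 head o [ 0.4436 -0.1785  0.059 ] ypr deg [ -0.54 -30.03   0.05] med|r| 0.0005425860887820141 grip [ 0.4261 -0.1783  0.0893]
('scene', 'side') 3143 head o [ 0.4438 -0.1785  0.0592] ypr deg [ -0.44 -29.92   0.11] med|r| 0.000728456124545163 grip [ 0.4263 -0.1784  0.0895]
table z 0.0009119355485604174 top z 0.014923748324325931
('scene',) minrect 510.8950500488281 206.750244140625 151.45790100097656 120.45621490478516 15.822173118591309
[0.5121334  0.20604953 0.28154145] 16.131136980939768
seats pts 178 [0.47231166 0.1979148  0.02581389]
table z -0.00011020805882276496 top z 0.013958878779328917
('side',) minrect 509.8641357421875 205.56678771972656 149.4387969970703 121.31863403320312 15.702086448669434
[0.51108586 0.20615175 0.27239505] 15.6070868897628
seats pts 111 [0.47224223 0.19447648 0.02517965]
table z 0.00040862343457525913 top z 0.014425774732838273
('scene', 'side') minrect 510.9891357421875 206.0936279296875 151.97433471679688 121.60653686523438 15.654866218566895
[0.51166017 0.20614683 0.277182  ] 15.881358774667719
seats pts 289 [0.47228499 0.1965942  0.02557029]
```

```bash
python3 - <<'E'
from fit import *
a=np.radians(15.8);R=Ro.from_euler('z',a).as_matrix();o=np.array([.511,.206,.037])
Rh=Ro.from_euler('ZYX',np.radians([-.45,-30,0])).as_matrix();oh=np.array([.4437,-.1785,.0591])
out=[]
for c,(u,v,w,h) in {"scene":(240,120,200,150),"side":(240,165,150,165)}.items():
    d=snapshot(c); s=4 if c=="scene" else 3.5
    im=cv2.resize(d["image"][v:v+h,u:u+w,::-1],None,fx=s,fy=s,interpolation=cv2.INTER_CUBIC)
    def dr(pts,col,closed=True):
        q=(proj(d,pts)-[u,v]+.5)*s; cv2.polylines(im,[q.astype(np.int32)],closed,col,1)
    t=np.linspace(0,6.28,40)[:,None]; circ=np.c_[np.cos(t),np.sin(t),0*t]
    dr(o+np.array([[.075,.059,-.023],[.075,-.059,-.023],[-.075,-.059,-.023],[-.075,.059,-.023]])@R.T,(0,255,0))
    dr(o+([-.04,.034,-.011]+.012*circ)@R.T,(0,0,255))
    dr(o+([.036,0,-.020]+.017*circ)@R.T,(255,0,0))
    dr(o+np.array([[-.052,-.051,-.011],[-.052,-.017,-.011],[-.028,-.017,-.011],[-.028,-.051,-.011]])@R.T,(255,255,0))
    dr(oh+np.array([[-.054,-.05,.008],[-.054,.05,.008],[.054,.05,.008],[.054,-.05,.008]])@Rh.T,(0,255,0))
    dr(oh+np.array([[-.028,-.016,.062],[-.028,.016,.062],[.028,.016,.062],[.028,-.016,.062]])@Rh.T,(0,255,255))
    dr(oh+([-.04,.034,.008]+.004*circ)@Rh.T,(255,0,255))
    cv2.imwrite(f"pics/ov_{c}.png",im)
E
```

```text
(no output)
```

View pics/ov_scene.png

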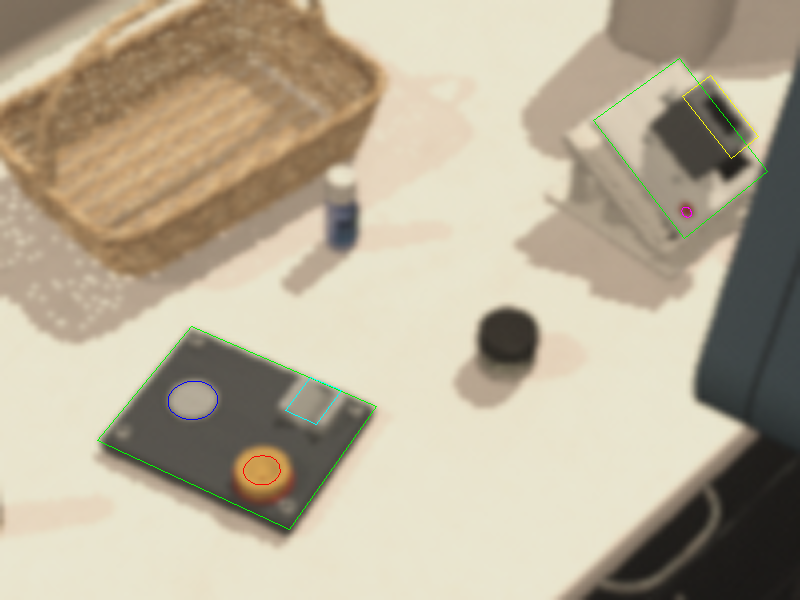

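View pics/ov_side.png

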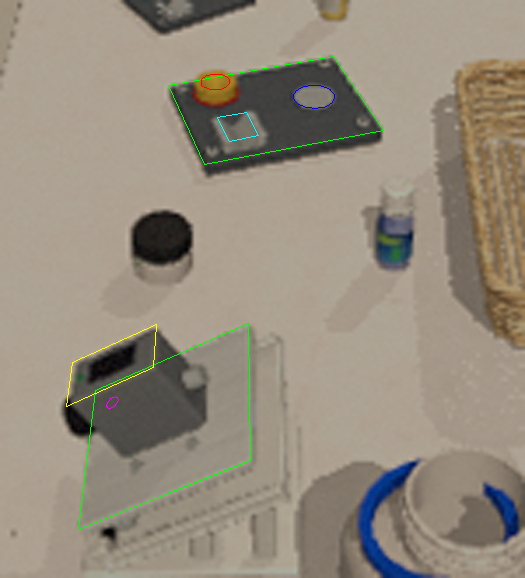

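The overlays match both views. The base fits at (0.511, 0.206) m with 15.8° yaw, its cone, groove and pad land on their marks, and the head outline and red dot coincide. Next I'll plan the pre-grasp.

```bash
cat > plan.py <<'E'
from fit import *
def delta(Rt,pt):
    s=get_state(); R=np.array(s["tool_rot"]); p=np.array(s["position"])
    return np.round(1000*R.T@(pt-p),1), np.round(Ro.from_matrix(R.T@Rt).as_rotvec(),4), s
def Rtool(Rh): return np.c_[Rh[:,0],-Rh[:,1],-Rh[:,2]]
Rh=Ro.from_euler('ZYX',np.radians([-.45,-30,0])).as_matrix();oh=np.array([.4437,-.1785,.0591])
grip=oh+Rh@[0,0,.035]
Tg=Rtool(Rh)
def tcp(g,Rt): return g-grasp_offset*Rt[:,2]
E
python3 - <<'E'
from plan import *
print(delta(Tg,tcp(grip,Tg)-.1*Tg[:,2])[:2], Tg)
X=cloud(snapshot("side"));p=X[290:340,335:405].reshape(-1,3);print(np.nanpercentile(p,[2,50,98],axis=0))
E
```

```text
(array([ 203.2, -274.8,   83.9]), array([-0.1041,  0.5166,  0.3885])) [[ 8.65998694e-01 -7.85390089e-03  4.99984579e-01]
 [-6.80167769e-03 -9.99969158e-01 -3.92695044e-03]
 [ 5.00000000e-01 -4.33680869e-19 -8.66025404e-01]]
[[ 0.52632953 -0.37526488 -0.0019228 ]
 [ 0.57200342 -0.33309981  0.17895392]
 [ 0.67512981 -0.1406706   0.20901062]]
```

Request:
drive_tool(motion=[{"tx": 20, "ty": -27, "tz": 8, "wx": -0.01, "wy": 0.05, "wz": 0.04, "hand": -1}, {"tx": 41, "ty": -55, "tz": 17, "wx": -0.02, "wy": 0.1, "wz": 0.08, "hand": -1}, {"tx": 61, "ty": -82, "tz": 25, "wx": -0.03, "wy": 0.155, "wz": 0.117, "hand": -1}, {"tx": 81, "ty": -110, "tz": 34, "wx": -0.04, "wy": 0.207, "wz": 0.155, "hand": -1}, {"tx": 102, "ty": -137, "tz": 42, "wx": -0.052, "wy": 0.258, "wz": 0.194, "hand": -1}, {"tx": 122, "ty": -165, "tz": 50, "wx": -0.062, "wy": 0.31, "wz": 0.233, "hand": -1}, {"tx": 142, "ty": -192, "tz": 59, "wx": -0.073, "wy": 0.362, "wz": 0.272, "hand": -1}, {"tx": 163, "ty": -220, "tz": 67, "wx": -0.083, "wy": 0.413, "wz": 0.311, "hand": -1}, {"tx": 183, "ty": -247, "tz": 75, "wx": -0.094, "wy": 0.465, "wz": 0.35, "hand": -1}, {"tx": 203, "ty": -275, "tz": 84, "wx": -0.104, "wy": 0.517, "wz": 0.3885, "hand": -1}, {"tx": 203, "ty": -275, "tz": 84, "wx": -0.104, "wy": 0.517, "wz": 0.3885, "hand": -1}, {"tx": 203, "ty": -275, "tz": 84, "wx": -0.104, "wy": 0.517, "wz": 0.3885, "hand": -1}])

```text
clock: 2.8
position: [0.292, -0.1752, 0.3203]
tool_rot: [[0.866, -0.006, 0.5], [-0.005, -1.0, -0.002], [0.5, -0.001, -0.866]]
wrist_force: [-0.5, -0.4, 1.0]
finger_gap: 0.0927
```

```bash
python3 - <<'E'
from plan import *
d=snapshot("wrist"); im=d["image"][:,:,::-1].copy()
for pts,col in [([[-.054,-.05,.008],[-.054,.05,.008],[.054,.05,.008],[.054,-.05,.008]],(0,255,0)),([[-.028,-.016,.062],[-.028,.016,.062],[.028,.016,.062],[.028,-.016,.062]],(0,255,255))]:
    q=proj(d,oh+np.array(pts)@Rh.T); cv2.polylines(im,[q.astype(np.int32)],True,col,1)
cv2.imwrite("pics/w1.png",im)
X=cloud(d); k=silhouettes("wrist","head")
for kk in k: print(kk["confidence"],kk["point"],kk["mask"].sum())
P=X[k[0]["mask"]];P=P[~np.isnan(P[:,0])]
f=lambda v: sdhead((P-v[:3])@Ro.from_euler('ZYX',v[3:]).as_matrix())
v=least_squares(f,[*oh,0,-.52,0],loss='soft_l1',f_scale=.002).x
print(v[:3],np.degrees(v[3:]),np.median(abs(f(v))))
print(delta(Tg,tcp(grip,Tg))[:2], get_state()["joint_pos"])
E
```

```text
0.57 [197.1, 325.5] 11132
[ 0.44350345 -0.17910864  0.05982977] [ -0.0802962  -29.98356314  -0.14479332] 0.0005095695992656905
(array([ -0.3,  -0.9, 100.5]), array([ 0.0017, -0.0007,  0.0015])) [-1.14455578 -0.16868092  2.2793602   0.62123634  0.89316685  0.06913761]
```

View pics/w1.png

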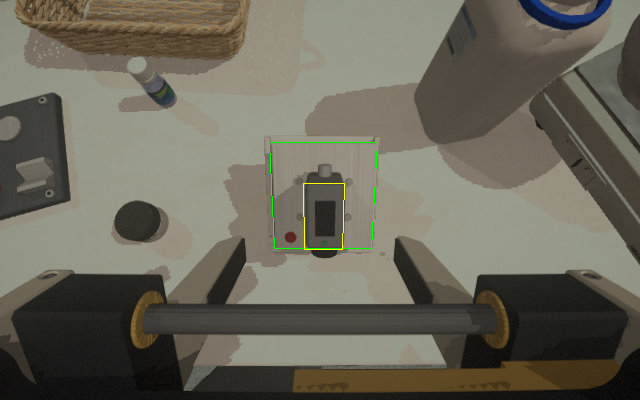

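The wrist view agrees within about 1 mm. The housing is at (325,217), midway between the fingers, with the red dot at (290,237). I'll advance and grip.

Request:
drive_tool(motion=[{"tx": 0, "ty": -0.5, "tz": 25, "hand": -1}, {"tx": 0, "ty": -0.5, "tz": 50, "hand": -1}, {"tx": 0, "ty": -0.5, "tz": 75, "hand": -1}, {"tx": 0, "ty": -0.5, "tz": 90, "hand": -1}, {"tx": 0, "ty": -0.5, "tz": 100, "hand": -1}, {"tx": 0, "ty": -0.5, "tz": 100, "hand": -1}, {"tx": 0, "ty": -0.5, "tz": 100, "hand": -1}])

```text
invalid input at $.motion[0]: expected keys tx, ty, tz, wx, wy, wz, hand
```

```bash
python3 - <<'E'
from plan import *
print(delta(Tg,tcp(grip,Tg))[:2])
d=snapshot("wrist");cv2.imwrite("pics/w2.png",d["image"][:,:,::-1])
E
```

```text
(array([ -0.3,  -0.9, 100.5]), array([ 0.0017, -0.0007,  0.0015]))
```

View pics/w2.png

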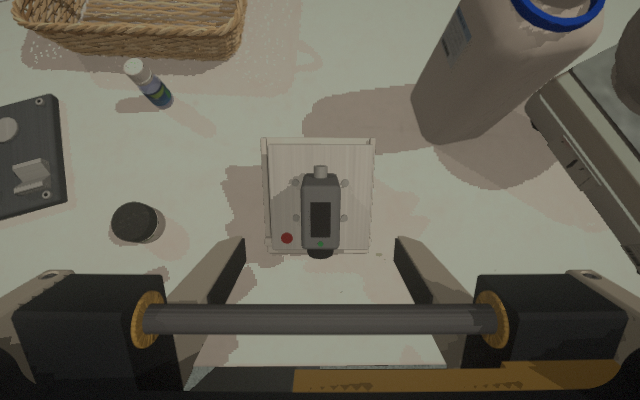

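The call was refused because it left out keys, so nothing moved and the view is unchanged. I'll resend it with every key.

Request:
drive_tool(motion=[{"tx": 0, "ty": -0.5, "tz": 25, "wx": 0, "wy": 0, "wz": 0, "hand": -1}, {"tx": 0, "ty": -0.5, "tz": 50, "wx": 0, "wy": 0, "wz": 0, "hand": -1}, {"tx": 0, "ty": -0.5, "tz": 75, "wx": 0, "wy": 0, "wz": 0, "hand": -1}, {"tx": 0, "ty": -0.5, "tz": 90, "wx": 0, "wy": 0, "wz": 0, "hand": -1}, {"tx": 0, "ty": -0.5, "tz": 100, "wx": 0, "wy": 0, "wz": 0, "hand": -1}, {"tx": 0, "ty": -0.5, "tz": 100, "wx": 0, "wy": 0, "wz": 0, "hand": -1}, {"tx": 0, "ty": -0.5, "tz": 100, "wx": 0, "wy": 0, "wz": 0, "hand": -1}])

```text
clock: 3.53
position: [0.3427, -0.1782, 0.234]
tool_rot: [[0.866, -0.008, 0.5], [-0.008, -1.0, -0.003], [0.5, -0.001, -0.866]]
wrist_force: [-0.1, -0.6, 0.8]
finger_gap: 0.0931
```

```bash
python3 - <<'E'
from plan import *
print(delta(Tg,tcp(grip,Tg))[:2])
d=snapshot("wrist");cv2.imwrite("pics/w3.png",d["image"][:,:,::-1])
E
```

```text
(array([ 0. , -0.5, -0.3]), array([-0.0006,  0.0003, -0.0008]))
```

View pics/w3.png

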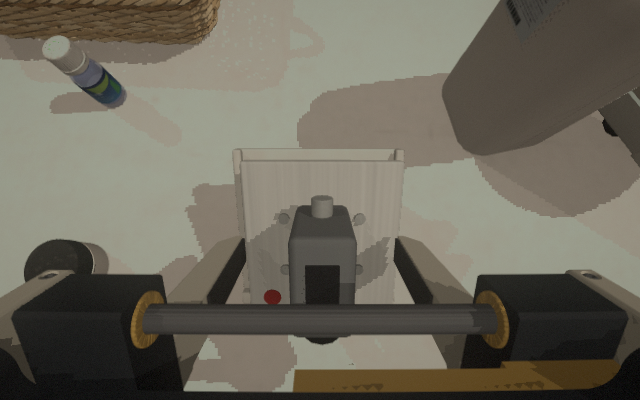

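The housing (322,260) is centred between the fingers. Closing now.

Request:
drive_tool(motion=[{"tx": 0, "ty": 0, "tz": 0, "wx": 0, "wy": 0, "wz": 0, "hand": 0}, {"tx": 0, "ty": 0, "tz": 0, "wx": 0, "wy": 0, "wz": 0, "hand": 0.2}, {"tx": 0, "ty": 0, "tz": 0, "wx": 0, "wy": 0, "wz": 0, "hand": 1}, {"tx": 0, "ty": 0, "tz": 0, "wx": 0, "wy": 0, "wz": 0, "hand": 1}, {"tx": 0, "ty": 0, "tz": 0, "wx": 0, "wy": 0, "wz": 0, "hand": 1}, {"tx": 0, "ty": 0, "tz": 0, "wx": 0, "wy": 0, "wz": 0, "hand": 1}, {"tx": 0, "ty": 0, "tz": 0, "wx": 0, "wy": 0, "wz": 0, "hand": 1}, {"tx": 0, "ty": 0, "tz": 0, "wx": 0, "wy": 0, "wz": 0, "hand": 1}, {"tx": 0, "ty": 0, "tz": 0, "wx": 0, "wy": 0, "wz": 0, "hand": 1}, {"tx": 0, "ty": 0, "tz": 0, "wx": 0, "wy": 0, "wz": 0, "hand": 1}])

```text
clock: 4.42
position: [0.3424, -0.1773, 0.2342]
tool_rot: [[0.866, -0.008, 0.5], [-0.007, -1.0, -0.004], [0.5, 0.0, -0.866]]
wrist_force: [-0.5, -0.3, -0.1]
finger_gap: 0.0319
```

Request:
drive_tool(motion=[{"tx": 0, "ty": 0, "tz": -4, "wx": 0, "wy": 0, "wz": 0, "hand": 1}, {"tx": 0, "ty": 0, "tz": -12, "wx": 0, "wy": 0, "wz": 0, "hand": 1}, {"tx": 0, "ty": 0, "tz": -24, "wx": 0, "wy": 0, "wz": 0, "hand": 1}, {"tx": 0, "ty": 0, "tz": -38, "wx": 0, "wy": 0, "wz": 0, "hand": 1}, {"tx": 0, "ty": 0, "tz": -54, "wx": 0, "wy": 0, "wz": 0, "hand": 1}, {"tx": 0, "ty": 0, "tz": -68, "wx": 0, "wy": 0, "wz": 0, "hand": 1}, {"tx": 0, "ty": 0, "tz": -78, "wx": 0, "wy": 0, "wz": 0, "hand": 1}, {"tx": 0, "ty": 0, "tz": -80, "wx": 0, "wy": 0, "wz": 0, "hand": 1}, {"tx": 0, "ty": 0, "tz": -80, "wx": 0, "wy": 0, "wz": 0, "hand": 1}])

```text
clock: 5.17
position: [0.3019, -0.1767, 0.3036]
tool_rot: [[0.866, -0.008, 0.5], [-0.007, -1.0, -0.005], [0.5, 0.001, -0.866]]
wrist_force: [0.1, -0.9, -3.7]
finger_gap: 0.0316
```

```bash
cat >> plan.py <<'E'
Rb=Ro.from_euler('z',np.radians(15.8)).as_matrix(); ob=np.array([.511,.206,.037])
Ts=Rtool(Rb); gs=ob+[0,0,.035]
def headfit(cam,guess=None):
    d=snapshot(cam); X=cloud(d); k=silhouettes(cam,"head")[0]
    s=get_state(); R=np.array(s["tool_rot"]); g=np.array(s["position"])+grasp_offset*R[:,2]
    R0=np.c_[R[:,0],-R[:,1],-R[:,2]]; o0=g-R0@[0,0,.035]
    P=X[k["mask"]];P=P[~np.isnan(P[:,0])]; q=(P-o0)@R0
    P=P[(np.abs(q[:,0])<.065)&(np.abs(q[:,1])<.06)&(q[:,2]>-.005)&(q[:,2]<.05)]
    f=lambda v: sdhead((P-v[:3])@R0@Ro.from_rotvec(v[3:]).as_matrix())
    v=least_squares(f,[*o0,0,0,0],loss='soft_l1',f_scale=.002).x
    Rf=R0@Ro.from_rotvec(v[3:]).as_matrix()
    print(cam,k["confidence"],len(P),"offset in head axes mm",np.round(1000*R0.T@(v[:3]-o0),1),"rot deg",np.round(np.degrees(v[3:]),2),"res",np.median(abs(f(v))))
    return v[:3],Rf,d
E
python3 - <<'E'
from plan import *
for c in ["side","scene","wrist"]:
    _,_,d=headfit(c)
    cv2.imwrite(f"pics/l_{c}.png",d["image"][:,:,::-1])
# via: level above current, z tcp
t=delta(Ts,tcp(gs+[0,0,.13],Ts)); print(t[:2])
E
```

```text
side 0.9 1693 offset in head axes mm [0.5 1.2 0.7] rot deg [-0.15  0.06  0.09] res 0.000505154055417718
scene 0.79 542 offset in head axes mm [0.3 1.1 0.2] rot deg [-0.02 -0.32  0.48] res 0.0012932836053049807
wrist 0.83 13083 offset in head axes mm [0.2 0.4 0.7] rot deg [ 0.05  0.13 -0.47] res 0.0004690659883316139
(array([ 211.2, -384.2,   45.8]), array([ 0.0725, -0.5198, -0.2771]))
```

View pics/l_side.png

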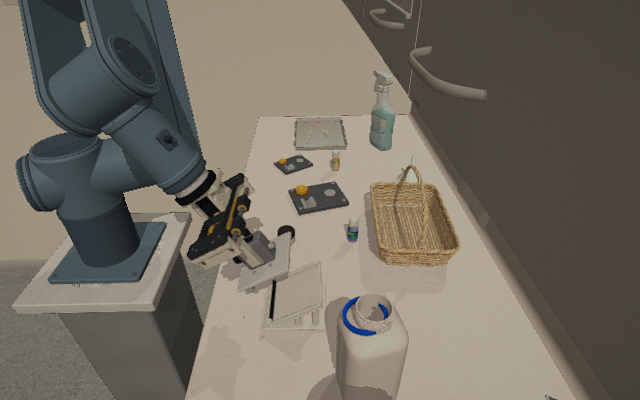

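```bash
python3 - <<'E'
from plan import *
TA=Rtool(np.eye(3)); print(delta(TA,tcp(np.array([.40,-.15,.215]),TA)))
E
```

```text
(array([124.1, -27.4, -20.1]), array([ 4.000e-04, -5.231e-01, -7.600e-03]), {'clock': 5.4667, 'joint_pos': array([-1.10677724, -0.1171546 ,  2.29697266,  0.65404496,  0.82217261,
        0.05115112]), 'qvel': array([-0.00012761, -0.00155097, -0.00394968, -0.00044429,  0.00169796,
       -0.00012016]), 'effort': array([-2.40130647e-02, -1.78270894e+01, -2.49090189e+01,  2.56204717e+00,
       -1.61315594e-01,  6.19466125e-03]), 'position': array([ 0.30235882, -0.17656002,  0.30283473]), 'tool_rot': array([[ 0.8662337 , -0.00738005,  0.49958454],
       [-0.00719475, -0.99997148, -0.00229691],
       [ 0.49958725, -0.00160472, -0.86626209]]), 'wrist_force': array([ 0.16979806,  0.56660723, -3.66727037]), 'moment': array([ 0.00761019,  0.52221606, -0.03869694]), 'finger_gap': 0.031978999349977055})
```

Request:
drive_tool(motion=[{"tx": 6, "ty": -3, "tz": -12, "wx": 0, "wy": -0.03, "wz": -0.001, "hand": 1}, {"tx": 20, "ty": -6, "tz": -22, "wx": 0, "wy": -0.09, "wz": -0.002, "hand": 1}, {"tx": 38, "ty": -10, "tz": -26, "wx": 0, "wy": -0.16, "wz": -0.003, "hand": 1}, {"tx": 56, "ty": -14, "tz": -28, "wx": 0, "wy": -0.24, "wz": -0.004, "hand": 1}, {"tx": 75, "ty": -18, "tz": -28, "wx": 0, "wy": -0.32, "wz": -0.005, "hand": 1}, {"tx": 94, "ty": -22, "tz": -26, "wx": 0, "wy": -0.4, "wz": -0.006, "hand": 1}, {"tx": 110, "ty": -25, "tz": -23, "wx": 0, "wy": -0.47, "wz": -0.007, "hand": 1}, {"tx": 121, "ty": -27, "tz": -20, "wx": 0, "wy": -0.51, "wz": -0.008, "hand": 1}, {"tx": 124, "ty": -27, "tz": -20, "wx": 0, "wy": -0.523, "wz": -0.008, "hand": 1}, {"tx": 124, "ty": -27, "tz": -20, "wx": 0, "wy": -0.523, "wz": -0.008, "hand": 1}, {"tx": 124, "ty": -27, "tz": -20, "wx": 0, "wy": -0.523, "wz": -0.008, "hand": 1}])

```text
clock: 6.38
position: [0.3996, -0.1503, 0.382]
tool_rot: [[1.0, 0.0, 0.0], [0.0, -1.0, -0.0], [0.0, 0.0, -1.0]]
wrist_force: [0.4, 1.0, -3.5]
finger_gap: 0.0315
```

```bash
python3 - <<'E'
from plan import *
t=delta(Ts,tcp(gs+[0,0,.13],Ts)); print(t[:2],np.round(t[2]["joint_pos"],2),t[2]["position"])
E
```

```text
(array([ 111.5, -356.3,   12.6]), array([ 0.0005, -0.0004, -0.2753])) [-0.62  0.05  1.84 -0.    1.25  0.95] [ 0.39962945 -0.15034366  0.38195128]
```

Request:
drive_tool(motion=[{"tx": 4, "ty": -12, "tz": 0, "wx": 0, "wy": 0, "wz": -0.01, "hand": 1}, {"tx": 13, "ty": -42, "tz": 1, "wx": 0, "wy": 0, "wz": -0.035, "hand": 1}, {"tx": 25, "ty": -80, "tz": 2, "wx": 0, "wy": 0, "wz": -0.065, "hand": 1}, {"tx": 37, "ty": -118, "tz": 3, "wx": 0, "wy": 0, "wz": -0.095, "hand": 1}, {"tx": 49, "ty": -156, "tz": 5, "wx": 0, "wy": 0, "wz": -0.125, "hand": 1}, {"tx": 61, "ty": -194, "tz": 7, "wx": 0, "wy": 0, "wz": -0.155, "hand": 1}, {"tx": 73, "ty": -232, "tz": 9, "wx": 0, "wy": 0, "wz": -0.185, "hand": 1}, {"tx": 85, "ty": -270, "tz": 11, "wx": 0, "wy": 0, "wz": -0.215, "hand": 1}, {"tx": 97, "ty": -308, "tz": 12, "wx": 0, "wy": 0, "wz": -0.245, "hand": 1}, {"tx": 106, "ty": -338, "tz": 13, "wx": 0, "wy": 0, "wz": -0.265, "hand": 1}, {"tx": 111, "ty": -353, "tz": 13, "wx": 0, "wy": 0, "wz": -0.275, "hand": 1}, {"tx": 111.5, "ty": -356, "tz": 13, "wx": 0, "wy": 0, "wz": -0.275, "hand": 1}])

```text
clock: 7.38
position: [0.5114, 0.2071, 0.3686]
tool_rot: [[0.962, 0.274, 0.001], [0.274, -0.962, -0.0], [0.001, 0.0, -1.0]]
wrist_force: [0.5, 0.1, -3.5]
finger_gap: 0.032
```

Request:
drive_tool(motion=[{"tx": 0, "ty": 0, "tz": 15, "wx": 0, "wy": 0, "wz": 0, "hand": 1}, {"tx": 0, "ty": 0, "tz": 35, "wx": 0, "wy": 0, "wz": 0, "hand": 1}, {"tx": 0, "ty": 0, "tz": 55, "wx": 0, "wy": 0, "wz": 0, "hand": 1}, {"tx": 0, "ty": 0, "tz": 70, "wx": 0, "wy": 0, "wz": 0, "hand": 1}, {"tx": 0, "ty": 0, "tz": 80, "wx": 0, "wy": 0, "wz": 0, "hand": 1}, {"tx": 0, "ty": 0, "tz": 80, "wx": 0, "wy": 0, "wz": 0, "hand": 1}, {"tx": 0, "ty": 0, "tz": 80, "wx": 0, "wy": 0, "wz": 0, "hand": 1}])

```text
clock: 7.97
position: [0.5114, 0.2042, 0.2892]
tool_rot: [[0.963, 0.27, 0.0], [0.27, -0.963, -0.002], [-0.0, 0.002, -1.0]]
wrist_force: [0.8, -0.4, -3.3]
finger_gap: 0.0318
```

```bash
python3 - <<'E'
from plan import *
for c in ["side","scene","wrist"]:
    o,R,d=headfit(c)
    print("head-base in base axes mm",np.round(1000*Rb.T@(o-ob),1),"rot",np.round(Ro.from_matrix(Rb.T@R).as_rotvec(degrees=True),2))
    cv2.imwrite(f"pics/d_{c}.png",d["image"][:,:,::-1])
    if c!="wrist":
        X=cloud(d).reshape(-1,3);X=X[~np.isnan(X[:,0])];p=X[np.hypot(X[:,0]-.511,X[:,1]-.206)<.11]
        Q=p[(p[:,2]>.005)&(p[:,2]<.019)]
        f=lambda v: sdbase(np.c_[(Q[:,:2]-v[:2])@np.array([[np.cos(v[2]),-np.sin(v[2])],[np.sin(v[2]),np.cos(v[2])]]),Q[:,2]-.037])
        r=least_squares(f,[.508,.205,.1],loss='soft_l1',f_scale=.002); print("base",r.x[:2],np.degrees(r.x[2]))
t=delta(Ts,tcp(gs,Ts)); print(t[:2],t[2]["wrist_force"])
E
```

```text
side 0.87 766 offset in head axes mm [-0.2  1.1 -1.4] rot deg [-0.2   0.14  0.37] res 0.0007639886664382207
head-base in base axes mm [ 0.9 -0.8 49.7] rot [-0.33 -0.    0.27]
base [0.51071036 0.20650761] 15.801839584887476
scene 0.9 852 offset in head axes mm [1.7 0.  0.8] rot deg [ 0.18 -0.08 -0.21] res 0.0010026927620281735
head-base in base axes mm [ 3.  -1.6 52. ] rot [ 0.05 -0.25 -0.28]
base [0.5121301  0.20570105] 16.166287494612373
wrist 0.73 13014 offset in head axes mm [0.5 0.2 0.7] rot deg [-0.01  0.06 -0.45] res 0.00047714230976714407
head-base in base axes mm [ 1.6 -1.2 51.6] rot [-0.14 -0.06 -0.51]
(array([-0.7, -1.1, 50.9]), array([ 0.0022, -0.0022, -0.001 ])) [ 0.0539436  -0.53424386 -3.63753525]
```

View pics/d_scene.png

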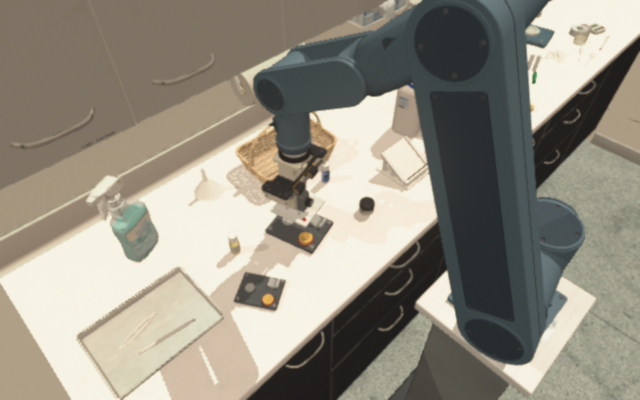

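View pics/d_side.png

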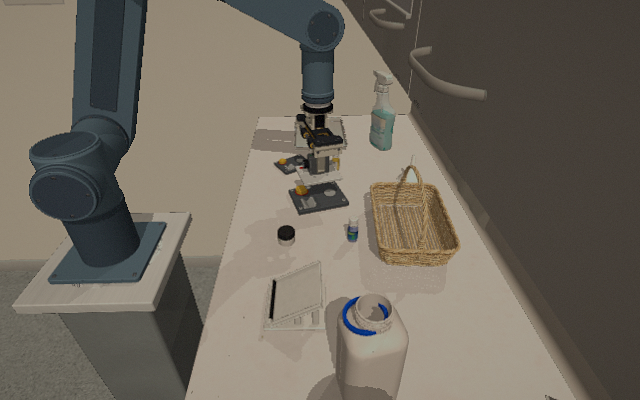

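The head is level about 51 mm above the seat, over the right base. The offset is about +1.3 mm in x and -1.2 mm in y, well inside the cone's capture. I'll correct that and descend.

Request:
drive_tool(motion=[{"tx": -1.3, "ty": -1.2, "tz": 8, "wx": 0, "wy": 0, "wz": 0, "hand": 1}, {"tx": -1.3, "ty": -1.2, "tz": 18, "wx": 0, "wy": 0, "wz": 0, "hand": 1}, {"tx": -1.3, "ty": -1.2, "tz": 28, "wx": 0, "wy": 0, "wz": 0, "hand": 1}, {"tx": -1.3, "ty": -1.2, "tz": 35, "wx": 0, "wy": 0, "wz": 0, "hand": 1}, {"tx": -1.3, "ty": -1.2, "tz": 40, "wx": 0, "wy": 0, "wz": 0, "hand": 1}, {"tx": -1.3, "ty": -1.2, "tz": 43, "wx": 0, "wy": 0, "wz": 0, "hand": 1}, {"tx": -1.3, "ty": -1.2, "tz": 43, "wx": 0, "wy": 0, "wz": 0, "hand": 1}, {"tx": -1.3, "ty": -1.2, "tz": 43, "wx": 0, "wy": 0, "wz": 0, "hand": 1}])

```text
clock: 8.93
position: [0.5101, 0.2059, 0.246]
tool_rot: [[0.962, 0.271, 0.001], [0.271, -0.962, -0.002], [0.0, 0.002, -1.0]]
wrist_force: [0.9, 0.5, -3.2]
finger_gap: 0.0316
```

```bash
python3 - <<'E'
from plan import *
t=delta(Ts,tcp(gs,Ts)); print(t[:2],t[2]["wrist_force"],t[2]["moment"])
for c in ["scene","side"]:
    o,R,d=headfit(c)
    print("head-base in base axes mm",np.round(1000*Rb.T@(o-ob),1),"rot",np.round(Ro.from_matrix(Rb.T@R).as_rotvec(degrees=True),2))
    u,v=(230,140) if c=="scene" else (260,110)
    cv2.imwrite(f"pics/e_{c}.png",cv2.resize(d["image"][v:v+130,u:u+130,::-1],None,fx=4.5,fy=4.5,interpolation=cv2.INTER_CUBIC))
E
```

```text
(array([0.9, 0.2, 6.7]), array([ 0.002 , -0.0002, -0.001 ])) [ 0.88828885  0.51953617 -3.19607307] [ 0.00048246 -0.0207446  -0.0049684 ]Traceback (most recent call last):
  File "<stdin>", line 4, in <module>
  File "plan.py", line 13, in headfit
    d=snapshot(cam); X=cloud(d); k=silhouettes(cam,"head")[0]
                                   ~~~~~~~~~~~~~~~~~~~~~~~^^^
IndexError: list index out of range
```

The network missed the head in the scene view this time. The tool pose is as planned, about 7 mm above the seat, so I'll go on down slowly and watch the force.

Request:
drive_tool(motion=[{"tx": 0, "ty": 0, "tz": 1, "wx": 0, "wy": 0, "wz": 0, "hand": 1}, {"tx": 0, "ty": 0, "tz": 2, "wx": 0, "wy": 0, "wz": 0, "hand": 1}, {"tx": 0, "ty": 0, "tz": 3, "wx": 0, "wy": 0, "wz": 0, "hand": 1}, {"tx": 0, "ty": 0, "tz": 4, "wx": 0, "wy": 0, "wz": 0, "hand": 1}, {"tx": 0, "ty": 0, "tz": 5, "wx": 0, "wy": 0, "wz": 0, "hand": 1}, {"tx": 0, "ty": 0, "tz": 5, "wx": 0, "wy": 0, "wz": 0, "hand": 1}, {"tx": 0, "ty": 0, "tz": 5, "wx": 0, "wy": 0, "wz": 0, "hand": 1}])

```text
clock: 9.62
position: [0.51, 0.2059, 0.2411]
tool_rot: [[0.962, 0.271, 0.001], [0.271, -0.962, -0.002], [0.0, 0.002, -1.0]]
wrist_force: [0.3, 0.0, -3.0]
finger_gap: 0.0321
```

Request:
drive_tool(motion=[{"tx": 0, "ty": 0, "tz": 0.5, "wx": 0, "wy": 0, "wz": 0, "hand": 1}, {"tx": 0, "ty": 0, "tz": 1, "wx": 0, "wy": 0, "wz": 0, "hand": 1}, {"tx": 0, "ty": 0, "tz": 1, "wx": 0, "wy": 0, "wz": 0, "hand": 1}])

```text
clock: 9.87
position: [0.5101, 0.2058, 0.2403]
tool_rot: [[0.962, 0.271, 0.001], [0.271, -0.962, -0.002], [0.001, 0.002, -1.0]]
wrist_force: [-0.8, -0.6, -2.8]
finger_gap: 0.0325
```

```bash
python3 - <<'E'
from plan import *
t=delta(Ts,tcp(gs,Ts)); print(t[:2],t[2]["wrist_force"],t[2]["moment"])
E
```

```text
(array([0.9, 0.1, 1. ]), array([ 0.0023, -0.0006, -0.0009])) [-0.80330536 -0.64033878 -2.82547262] [-0.09961921  0.05222822 -0.02789205]
```

Request:
drive_tool(motion=[{"tx": 0, "ty": 0, "tz": 0.3, "wx": 0, "wy": 0, "wz": 0, "hand": 1}, {"tx": 0, "ty": 0, "tz": 0.6, "wx": 0, "wy": 0, "wz": 0, "hand": 1}, {"tx": 0, "ty": 0, "tz": 0.6, "wx": 0, "wy": 0, "wz": 0, "hand": 1}])

```text
clock: 10.12
position: [0.5102, 0.2058, 0.2399]
tool_rot: [[0.962, 0.272, 0.002], [0.272, -0.962, -0.002], [0.001, 0.003, -1.0]]
wrist_force: [0.4, -2.4, 0.1]
finger_gap: 0.0317
```

```bash
python3 - <<'E'
from plan import *
t=delta(Ts,tcp(gs,Ts)); print(t[:2],t[2]["wrist_force"],t[2]["moment"])
E
```

```text
(array([0.8, 0. , 0.6]), array([ 0.0025, -0.0009, -0.0008])) [ 0.38581297 -2.36158335  0.07050173] [-0.31755758  0.11654002  0.04396617]
```

Contact has begun: the weight is coming off and there is a slight side push from the cone. I'll go a little further.

Request:
drive_tool(motion=[{"tx": 0, "ty": 0.2, "tz": 0.3, "wx": 0, "wy": 0, "wz": 0, "hand": 1}, {"tx": 0, "ty": 0.4, "tz": 0.6, "wx": 0, "wy": 0, "wz": 0, "hand": 1}, {"tx": 0, "ty": 0.4, "tz": 0.6, "wx": 0, "wy": 0, "wz": 0, "hand": 1}])

```text
clock: 10.37
position: [0.5103, 0.2054, 0.2395]
tool_rot: [[0.962, 0.271, 0.002], [0.271, -0.962, -0.002], [0.001, 0.002, -1.0]]
wrist_force: [0.5, -1.8, 4.2]
finger_gap: 0.0318
```

```bash
python3 - <<'E'
from plan import *
t=delta(Ts,tcp(gs,Ts)); print(t[:2],t[2]["wrist_force"],t[2]["moment"])
for c in ["side","scene"]:
    try:
        o,R,d=headfit(c)
        print("head-base in base axes mm",np.round(1000*Rb.T@(o-ob),1),"rot",np.round(Ro.from_matrix(Rb.T@R).as_rotvec(degrees=True),2))
    except Exception as e: print(c,e); d=snapshot(c)
    u,v=(230,140) if c=="scene" else (260,110)
    cv2.imwrite(f"pics/e_{c}.png",cv2.resize(d["image"][v:v+130,u:u+130,::-1],None,fx=4.5,fy=4.5,interpolation=cv2.INTER_CUBIC))
E
```

```text
(array([ 0.8, -0.4,  0.2]), array([ 0.0024, -0.0011, -0.0009])) [ 0.53364719 -1.82634011  4.17332512] [-0.44019397  0.37544758  0.09448885]
side 0.82 720 offset in head axes mm [ 0.7  1.5 -0.1] rot deg [ 0.08  0.14 -0.12] res 0.0007354409254709555
head-base in base axes mm [0.2 0.6 0.2] rot [-0.06  0.07 -0.16]
scene 0.67 774 offset in head axes mm [1.6 0.4 0.7] rot deg [ 0.53  0.51 -0.31] res 0.0010178705523960318
head-base in base axes mm [ 1.  -0.5  1. ] rot [ 0.38  0.45 -0.36]
```

View pics/e_scene.png

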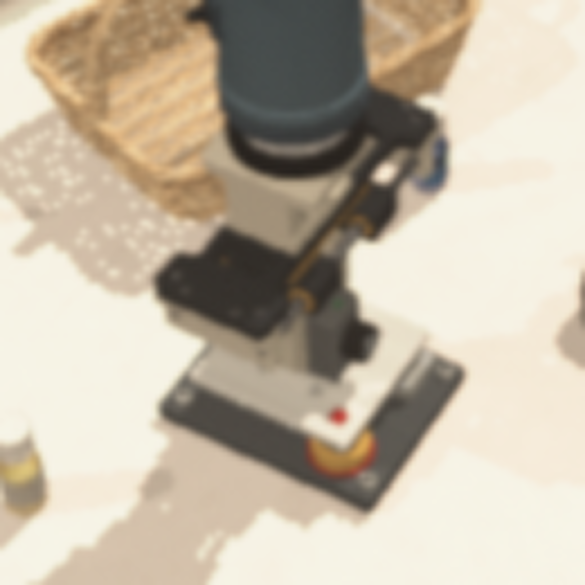

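View pics/e_side.png

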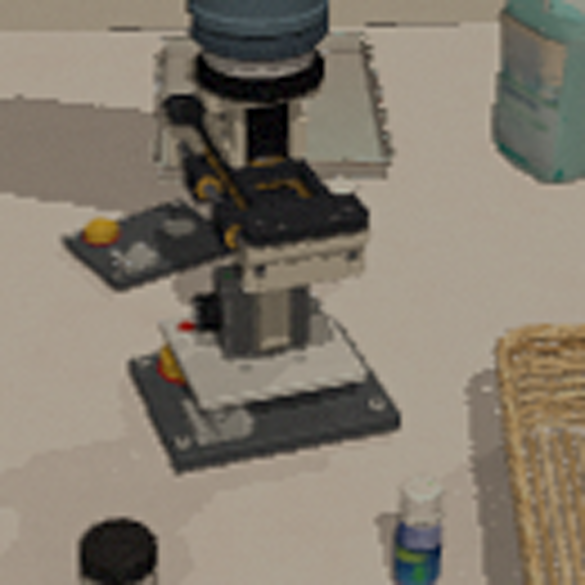

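The head is within about 1 mm of the seat, with its feet loaded about 7 N. The red dot is above the red-ringed cone at crop (340,415). Releasing gently.

Request:
drive_tool(motion=[{"tx": 0, "ty": 0, "tz": 0, "wx": 0, "wy": 0, "wz": 0, "hand": 0.28}, {"tx": 0, "ty": 0, "tz": 0, "wx": 0, "wy": 0, "wz": 0, "hand": 0.24}, {"tx": 0, "ty": 0, "tz": 0, "wx": 0, "wy": 0, "wz": 0, "hand": 0.2}, {"tx": 0, "ty": 0, "tz": 0, "wx": 0, "wy": 0, "wz": 0, "hand": 0.1}, {"tx": 0, "ty": 0, "tz": 0, "wx": 0, "wy": 0, "wz": 0, "hand": 0}, {"tx": 0, "ty": 0, "tz": 0, "wx": 0, "wy": 0, "wz": 0, "hand": -0.2}, {"tx": 0, "ty": 0, "tz": 0, "wx": 0, "wy": 0, "wz": 0, "hand": -0.2}, {"tx": 0, "ty": 0, "tz": 0, "wx": 0, "wy": 0, "wz": 0, "hand": -0.2}])

```text
clock: 11.23
position: [0.5101, 0.2056, 0.239]
tool_rot: [[0.962, 0.271, 0.001], [0.271, -0.962, -0.002], [0.0, 0.002, -1.0]]
wrist_force: [-0.0, -0.5, -0.3]
finger_gap: 0.0552
```

```bash
python3 - <<'E'
from plan import *
for c in ["wrist","side","scene"]:
    try:
        o,R,d=headfit(c)
        print("head-base in base axes mm",np.round(1000*Rb.T@(o-ob),1),"rot",np.round(Ro.from_matrix(Rb.T@R).as_rotvec(degrees=True),2))
    except Exception as e: print(c,e); d=snapshot(c)
    cv2.imwrite(f"pics/f_{c}.png",d["image"][:,:,::-1])
s=get_state(); print(s["wrist_force"],s["moment"],s["finger_gap"])
E
```

```text
wrist 0.8 14104 offset in head axes mm [0.5 0.5 0.9] rot deg [0.24 0.23 0.48] res 0.00047876558126872274
head-base in base axes mm [-0.4 -0.1  0.6] rot [0.12 0.21 0.42]
side 0.91 687 offset in head axes mm [1.1 1.1 0.3] rot deg [ 0.14  0.26 -0.04] res 0.0007328836212134593
head-base in base axes mm [0.2 0.5 0.1] rot [ 0.02  0.24 -0.09]
scene 0.28 780 offset in head axes mm [ 2.2 -0.2  1.4] rot deg [ 0.23 -0.09  0.05] res 0.0010168147354181032
head-base in base axes mm [ 1.3 -0.9  1.1] rot [ 0.11 -0.12 -0.01]
[-0.55241198  0.22877471  0.11165321] [ 0.01577275  0.03818721 -0.0258529 ] 0.055943055416357794
```

View pics/f_wrist.png

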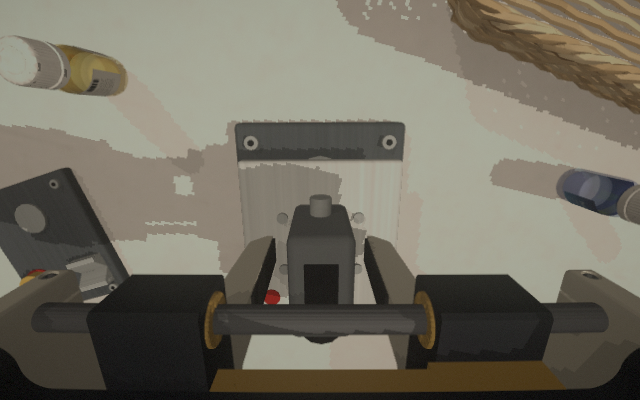

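The head at (320,255) is free between the open fingers, and the plate is parallel to the base. I'll retreat straight up and look again.

Request:
drive_tool(motion=[{"tx": 0, "ty": 0, "tz": -5, "wx": 0, "wy": 0, "wz": 0, "hand": -0.3}, {"tx": 0, "ty": 0, "tz": -15, "wx": 0, "wy": 0, "wz": 0, "hand": -0.3}, {"tx": 0, "ty": 0, "tz": -35, "wx": 0, "wy": 0, "wz": 0, "hand": -0.3}, {"tx": 0, "ty": 0, "tz": -60, "wx": 0, "wy": 0, "wz": 0, "hand": -0.3}, {"tx": 0, "ty": 0, "tz": -90, "wx": 0, "wy": 0, "wz": 0, "hand": -0.3}, {"tx": 0, "ty": 0, "tz": -120, "wx": 0, "wy": 0, "wz": 0, "hand": -0.3}, {"tx": 0, "ty": 0, "tz": -145, "wx": 0, "wy": 0, "wz": 0, "hand": -0.3}, {"tx": 0, "ty": 0, "tz": -150, "wx": 0, "wy": 0, "wz": 0, "hand": -0.3}, {"tx": 0, "ty": 0, "tz": -150, "wx": 0, "wy": 0, "wz": 0, "hand": -0.3}, {"tx": 0, "ty": 0, "tz": -150, "wx": 0, "wy": 0, "wz": 0, "hand": -0.3}])

```text
clock: 12.37
position: [0.5096, 0.2058, 0.389]
tool_rot: [[0.962, 0.271, 0.001], [0.271, -0.962, -0.002], [0.0, 0.002, -1.0]]
wrist_force: [-0.6, 0.2, -0.4]
finger_gap: 0.0608
```

```bash
python3 - <<'E'
from plan import *
for c in ["wrist","side","scene"]:
    d=snapshot(c); X=cloud(d); k=silhouettes(c,"head")
    im=d["image"][:,:,::-1].copy()
    if k:
        P=X[k[0]["mask"]];P=P[~np.isnan(P[:,0])];q=(P-ob)@Rb
        P=P[(np.abs(q[:,0])<.065)&(np.abs(q[:,1])<.06)&(q[:,2]>-.005)&(q[:,2]<.075)]
        f=lambda v: sdhead((P-v[:3])@Rb@Ro.from_rotvec(v[3:]).as_matrix())
        v=least_squares(f,[*ob,0,0,0],loss='soft_l1',f_scale=.002).x
        print(c,len(P),np.round(1000*Rb.T@(v[:3]-ob),1),np.round(np.degrees(v[3:]),2),np.median(abs(f(v))))
    if c=="scene": im=cv2.resize(im[160:280,220:380],None,fx=4.5,fy=4.5,interpolation=cv2.INTER_CUBIC)
    if c=="side": im=cv2.resize(im[130:260,250:400],None,fx=4.5,fy=4.5,interpolation=cv2.INTER_CUBIC)
    cv2.imwrite(f"pics/g_{c}.png",im)
    for n in ["blue_bottle_mid","jar_mid","amber_bottle_mid"]:
        for kk in silhouettes(c,n)[:2]:
            p=X[kk["mask"]]; print(c,n,round(kk["confidence"],2),np.round(np.nanmedian(p,0),3))
E
```

```text
wrist 7997 [0.  0.1 0.5] [0.14 0.06 0.55] 0.0005347910376956554
wrist blue_bottle_mid 0.74 [0.592 0.034 0.054]
wrist jar_mid 0.87 [0.441 0.037 0.027]
wrist jar_mid 0.37 [0.564 0.218 0.014]
wrist amber_bottle_mid 0.58 [0.574 0.368 0.058]
side 996 [0.2 0.5 0. ] [-0.13  0.2  -0.1 ] 0.0008005142975436551
side blue_bottle_mid 0.5 [0.591 0.016 0.04 ]
side jar_mid 0.79 [0.427 0.013 0.031]
side jar_mid 0.35 [0.509 0.189 0.047]
side amber_bottle_mid 0.58 [0.573 0.366 0.038]
scene 1219 [ 1.3 -0.6  1. ] [0.39 0.14 0.1 ] 0.0010342991079189644
scene blue_bottle_mid 0.74 [0.586 0.033 0.045]
scene blue_bottle_mid 0.63 [0.496 0.219 0.048]
scene jar_mid 0.8 [0.421 0.034 0.034]
scene jar_mid 0.5 [0.586 0.033 0.04 ]
scene amber_bottle_mid 0.73 [0.566 0.38  0.044]
```

View pics/g_scene.png

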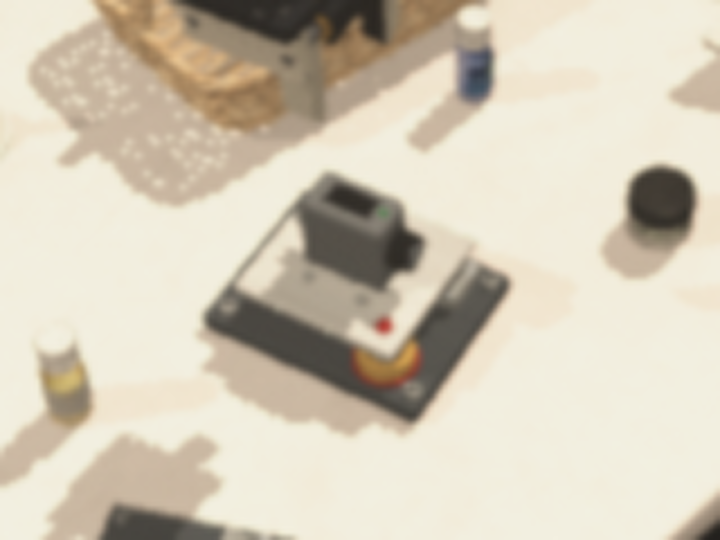

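View pics/g_side.png

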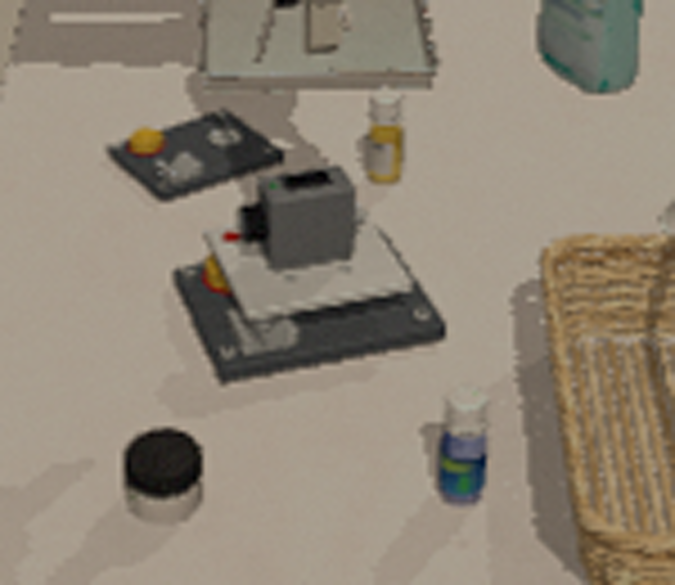

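View pics/g_wrist.png

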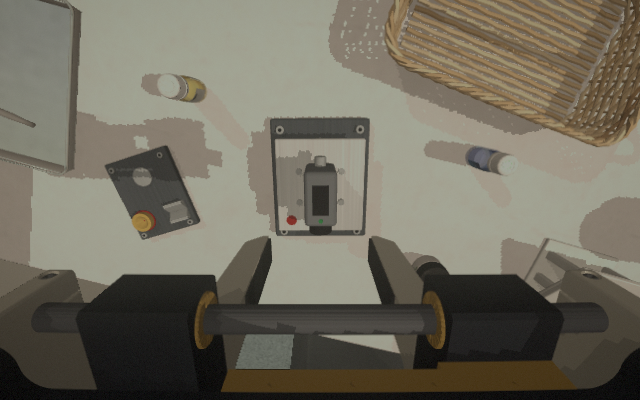

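The head is seated level and home within measurement error (side: 0.2, 0.5, 0.0 mm and under 0.3° tilt). The red dot is over the red-ringed cone at crop (384,325). The bottles and jar have not moved, and the gripper is clear.

```bash
python3 -c "from station import *; print(job_done())"
```

```text
the job is handed in; nothing more can be done
None
```

The sensor head is off its sloping rest and seated on the larger kinematic base, and I handed the job in at about 13 s. I gripped the housing by its flat sides and lifted it along its own z. Then I levelled it, carried it over, and lowered it slowly until the feet carried about 7 N. I released it and backed straight up 150 mm.

**Seating:** the last fits of the head against the seated pose, from all three cameras:

| Camera | Offset from seated pose | Rotation |
|---|---|---|
| Side | 0.5 mm or less, height 0.0 mm | under 0.3° |
| Wrist | 0.1 mm or less sideways, height +0.5 mm | under 0.2° tilt, 0.55° yaw |
| Scene | up to 1.3 mm sideways, height +1.0 mm | under 0.4° |

The scene camera disagrees most, but it read the worktop and base about 1 mm high from the start, within the 2 mm calibration. The red dot is over the red-ringed cone and the lens faces the cone and groove side.

**Surroundings:** the blue bottle, jar and amber bottle are where they were, and the gripper is clear of everything.

**Hitches:** one move call was refused for missing keys and moved nothing. The network missed the head once in the scene view, so I used the tool pose and force for that step.

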